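Unlatch the chuck chest with the key that fits

ROBOT

A 6-joint arm with a two-finger parallel gripper is mounted at the origin on the work surface. World frame = base frame: x ahead of the robot, y to its left, z up, the work surface at z = 0. Lengths are in mm, angles in rad, forces in N, time in s.
With the tool pointing down it reaches from about 300 to 775 mm from the base axis. Payload 14.6 kg.
Tool frame: the origin (TCP) lies between the finger pads; the fingertips stand 8 mm ahead of it and the grasp point (between the pads) lies 11 mm behind it; z points along the fingers, y is the direction in which the jaws open and shut (so a half turn about z gives the same grasp; the last joint's range is limited). The gripper opens to 94 mm and grips with 3 to 60 N. Pads are 16 mm wide; open, the fingers measure 119 mm over their backs; the gripper's body (75 mm by 177 mm) begins 78 mm behind the grasp point.
Start: joints at [1.178, 0.3, 1.521, -0, 1.321, -0.067], TCP at [176.034, 521.058, 213.446] pointing down, gripper open.
Joint ranges: [-3.03, 3.03], [-0.79, 2.21], [0.23, 2.52], [-1.04, 4.18], [0, 3.07], [-2.55, 2.55]. Speed limits (rad/s): [2.22, 2.22, 2.57, 3.14, 3.14, 3.14].

INTERFACE

Orientations are given as [roll, pitch, yaw] about the fixed x, y, z axes, in that order (R = Rz(yaw) Ry(pitch) Rx(roll)).
In Python, from cell import manip, cams, models gives the robot as it stands. The module is installed in compiled form; this text tells all that it offers.
- The arm moves only by the shell command python3 -m pendant 'ROWS' [OPENING] [FORCE]. ROWS is JSON, a list that holds one entry, the list of rows, each a list of 4 numbers: the shift along the tool's x, y, z in cm, then the turn about the tool's z in rad. In form: [[[x, y, z, roll], ...]]. A call has 1 to 5 rows; each row is the pose to reach, as a shift and turn from the pose commanded when the call began, along the tool's axes at that moment; what a row does not reach only later rows make up. A row lasts 1/10 s, in which the tool goes at most 50 mm and 8.59 degrees, less where a joint would pass 70% of its speed; a pose out of reach is approached as far as the arm can. A call with a gripper value outside its range is refused whole. OPENING is the opening, from -1 (shut) to 1 (fully open), so that 0 is half open, set as the call begins (- or left out, the last holds). The fingers move at their own pace and stop on an object; FORCE is the grip in N (left out, the last holds). Time passes only in rows, so rows that repeat a pose let the fingers close. It gives the time, the measured TCP pose, the force and the opening at its end, in the units of the state.
- manip.read_state(): the state, without advancing time (a new reading comes with each control period).
- cams.camera(name): name is "scene" or "top"; returns a dict with "frame" (384x512x3 uint8, red, green, blue), "K" (3x3 intrinsics, pixels), "D" ([k1, k2, p1, p2, k3] as OpenCV has them; the pictures are not rectified), "pose" (4x4, takes a point from camera to world coordinates). Camera axes: x right, y down, z forward; pixel columns grow to the right and rows downward; lengths in mm; the calibration is good to about 2 mm. A picture is of the moment at which its call begins. There is no depth.
- manip.sign_off(): hands the job in, once; it reports no verdict.
Trained networks look in the newest picture that a camera, given by its name, has taken for a name from the list of things; names that differ only in an ending like _2 or _b are one class to them, and where a whole thing is asked for, a point or a joint stands for the part that bears it (a point fixed in the world has none). Each returns a list of dicts, best first, with "score" (0 to 1); they miss things now and then, are a little off and sometimes report something else, mostly with a low value. They report only what shows in the picture. A call takes as long as a camera call. They do not tell look-alikes from the thing itself.
- models.regions_of(camera, name): "pixels" (384x512 bool, what is visible of it) and "point" ([column, row] in pixels, amid what is visible of it).
The state is a dict: "clock": time; "joints": joint angles; "qd": joint speeds; "effort": joint torques, N m; "eef_pos": TCP position; "eef_rot": TCP orientation; "wrist_force": force on the tool from outside, world axes, zero at the start; "moment": the same for the moment, N m; "finger_gap": finger opening in mm.
Only numpy, scipy, OpenCV 4.12 (cv2) and the standard library are available. Lean on these libraries where they do the work, as an engineer would, in place of code of your own. Each camera call takes 0.05 s, during which the arm holds its last target.

TASK

Three T-handled keys stand in the wooden block. Take the one whose flat blade fits the slot of the chest's latch (not the wide blade, not the round rod), push it well down into the slot and turn it clockwise until the latch is fully turned and its tongue is clear of the lid. Then leave the latch open and put the key aside, blade down, in the metal cup; move the latch only with the key, never with the gripper.

Things in the scene. Friction and masses are not known exactly. Their poses are not given: they have to be found in the camera images.
- key: Fitting key, an upright T, 108 mm tall. Steel blade 28 mm wide (y) x 10 thick (x) x 46 tall, 11 mm shaft, dark wooden bar handle 60 long (x) x 14 wide (y) x 16 tall, its middle 100 mm above the origin (middle of the blade's lower end, z up). Stands 22 mm deep in a well of a block 66 x 240 x 30 mm; 75 mm along y stand look-alikes: 44 mm blade, 12 mm round rod. 0.11 to 0.18 kg.
- keyway (a point): Middle of the slot's mouth, 89 mm above the table, on the steel boss (44 x 60 mm, 22 high) of the latch in front of a low wooden chest; turns with it. Slot 34 mm long (y) x 15 wide (x), 22 deep, solid floor, mouth bevelled 5 mm all round. z up, on the turning axis; the latch's tongue points to +x. The key enters with its x axis along this x axis, either way round.
- latch (a joint): Turn of the latch, rad, growing clockwise seen from above: 0 shut (tongue over the lid), 1.2 the stop, fully open; over 0.9 the tongue is clear of the lid. Starts at 0 to 0.15. Stiff (0.12 N m), stays where it is left. The key has up to 0.2 rad of play in the slot before it drives the latch.
- cup: Empty round metal cup fixed to the table, 75 mm tall, 80 mm across at the rim, wall 3 mm, open upward. Origin: centre of its underside. The key stands or leans in it with its handle above the rim.
Things that resemble listed ones, but are neither listed nor needed, are in the scene too. What is shaped like the key but purple is not meant. Of the things shaped like the cup, the metal one is meant.

How it is judged:
By the outcome, as a careful person would: the job done as asked, in the order asked, and still so for the second after the job is handed in, with the robot touching nothing.
It also fails if it takes over 51 s, if anything falls off the work surface, if the arm or the gripper's body presses on something with over 40 N, if the wrist force passes 120 N, or if a joint passes its speed limit or range.

## Working session

There is one attempt and no reset: what is moved stays moved. The work goes in short steps, Python scripts to look and compute and a shell command to move; the robot and the scene stay as the last step left them, time stands still between calls to the robot, and variables do not carry over. Pictures are saved under pics/ and viewed, and the job is handed in when it is done.

```bash
mkdir -p pics; ls; python3 - <<'E'
from cell import manip,cams,models
import cv2,numpy as np
print(manip.read_state())
for n in("scene","top"):
    c=cams.camera(n); cv2.imwrite(f"pics/{n}0.png",cv2.resize(c["frame"][:,:,::-1],(800,600),interpolation=cv2.INTER_CUBIC))
    print(n,c["K"],c["D"],c["pose"])
    for k in("key","keyway","latch","cup"):
        for r in models.regions_of(n,k): print(n,k,round(r["score"],2),r["point"],r["pixels"].sum())
E
```

```text
pics
{'clock': 0.0, 'joints': array([ 1.17841627e+00,  3.00481937e-01,  1.52159450e+00, -1.73596849e-05,
        1.32072169e+00, -6.65802448e-02]), 'qd': array([-6.27549821e-04,  4.90527256e-04,  1.29806710e-03,  3.51545300e-04,
       -9.30732470e-04,  3.31032536e-05]), 'effort': array([ 1.29913104e-03, -5.31800544e+01, -3.52736163e+01,  7.08894082e-02,
        2.44095043e-02, -6.38371216e-05]), 'eef_pos': array([175.93156547, 520.8225033 , 212.87471134]), 'eef_rot': array([-3.14038873e+00, -6.34243789e-05,  2.81579711e+00]), 'wrist_force': array([0.51877475, 0.15336143, 1.44996279]), 'moment': array([-0.04596519, -0.02786006,  0.02098285]), 'finger_gap': 94.08364970133204}
scene [[435.75003822   0.         254.27387023]
 [  0.         435.75003822 188.81513696]
 [  0.           0.           1.        ]] [-0.15554228  0.          0.          0.          0.        ] [[ 1.32671077e-01  8.09654318e-01 -5.71715201e-01  9.96550763e+02]
 [ 9.91106313e-01 -1.02359556e-01  8.50340954e-02 -1.41777689e+02]
 [ 1.03277082e-02 -5.77912110e-01 -8.16033658e-01  7.67355804e+02]
 [ 0.00000000e+00  0
[... 284 characters left out ...]
170.1] 1531
top [[424.35437565   0.         257.72598977]
 [  0.         424.35437565 187.0627316 ]
 [  0.           0.           1.        ]] [-0.11624873  0.          0.          0.          0.        ] [[ 3.02110244e-02 -9.93834179e-01  1.06681386e-01  3.96008591e+02]
 [-9.99328145e-01 -3.22476230e-02 -1.74169364e-02 -4.96441259e+01]
 [ 2.07497678e-02 -1.06083528e-01 -9.94140700e-01  1.09384231e+03]
 [ 0.00000000e+00  0.00000000e+00  0.00000000e+00  1.00000000e+00]]
top key 0.8 [341.4, 217.7] 225
top key 0.57 [379.4, 216.1] 247
top key 0.55 [343.9, 162.8] 200
top keyway 0.88 [135.0, 174.0] 627
top latch 0.87 [134.4, 179.1] 566
top cup 0.97 [228.8, 208.8] 834
top cup 0.9 [231.3, 153.4] 852
```

View pics/scene0.png

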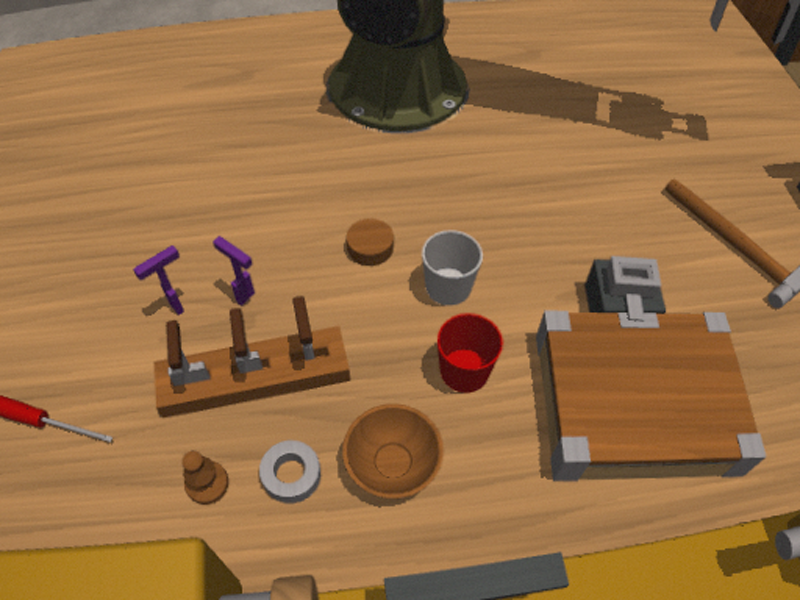

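View pics/top0.png

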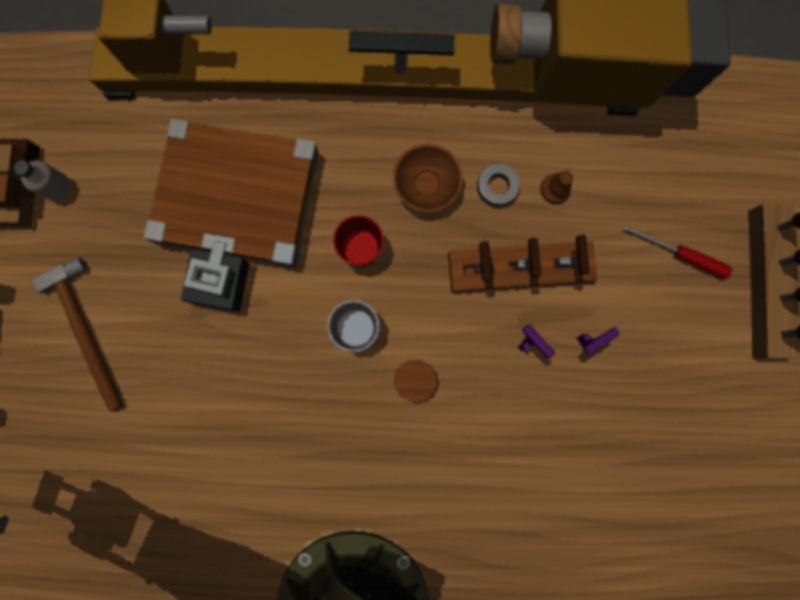

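The scene view shows brown T-keys at (173,345), (237,330) and (303,315), enlarged pixels, plus two purple decoys at (160,265) and (233,255). The metal cup is at (452,265) and the red one at (469,350). The latch is at (632,272). I'll take close crops next.

```bash
cat > h.py <<'E'
from cell import manip,cams,models
import cv2,numpy as np
def ray(c,uv):
    n=cv2.undistortPoints(np.array([[uv]],float),c["K"],np.array(c["D"]))[0,0]
    T=np.array(c["pose"]);return T[:3,3],T[:3,:3]@np.array([n[0],n[1],1])
def atz(c,uv,z):
    o,d=ray(c,uv);return (o+d*(z-o[2])/d[2]).round(1)
def proj(c,P):
    T=np.linalg.inv(np.array(c["pose"]));
    return cv2.projectPoints(np.array(P,float).reshape(-1,3),cv2.Rodrigues(T[:3,:3])[0],T[:3,3],c["K"],np.array(c["D"]))[0][:,0]
def tri(c1,u1,c2,u2):
    o1,d1=ray(c1,u1);o2,d2=ray(c2,u2);A=np.stack([d1,-d2],1);s=np.linalg.lstsq(A,o2-o1,rcond=None)[0]
    a,b=o1+d1*s[0],o2+d2*s[1];return ((a+b)/2).round(1),np.linalg.norm(a-b).round(1)
def crop(c,x0,y0,x1,y1,k,name,dots=[]):
    f=cv2.resize(c["frame"][y0:y1,x0:x1,::-1],None,fx=k,fy=k,interpolation=cv2.INTER_CUBIC)
    for p in dots:
        cv2.circle(f,(int((p[0]+.5-x0)*k),int((p[1]+.5-y0)*k)),2,(0,255,0),-1)
    cv2.imwrite(name,f)
E
python3 - <<'E'
from h import *
s=cams.camera("scene");t=cams.camera("top")
np.save("s.npy",s,allow_pickle=True);np.save("t.npy",t,allow_pickle=True)
crop(s,80,180,240,280,5,"pics/a1.png");crop(t,280,145,390,195,7,"pics/a2.png");crop(s,360,150,460,220,8,"pics/a3.png");crop(t,90,130,190,200,8,"pics/a4.png")
E
```

```text
(no output)
```

View pics/a1.png

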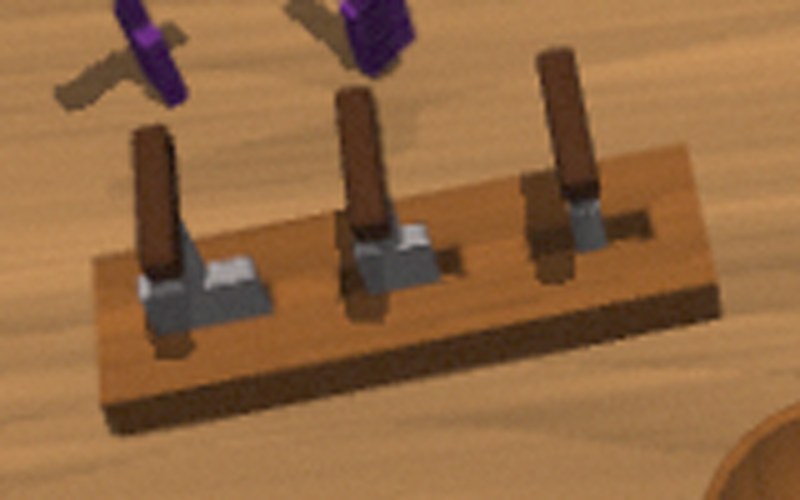

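View pics/a2.png

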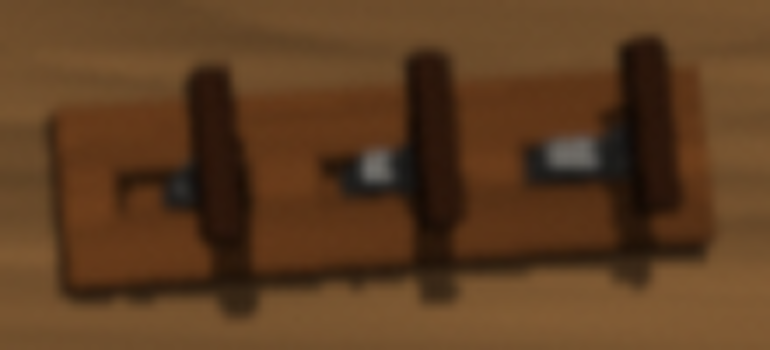

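View pics/a3.png

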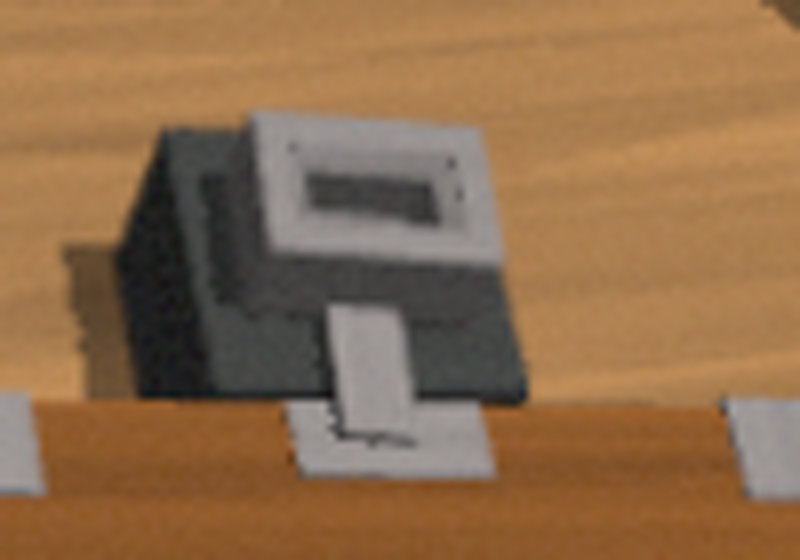

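View pics/a4.png

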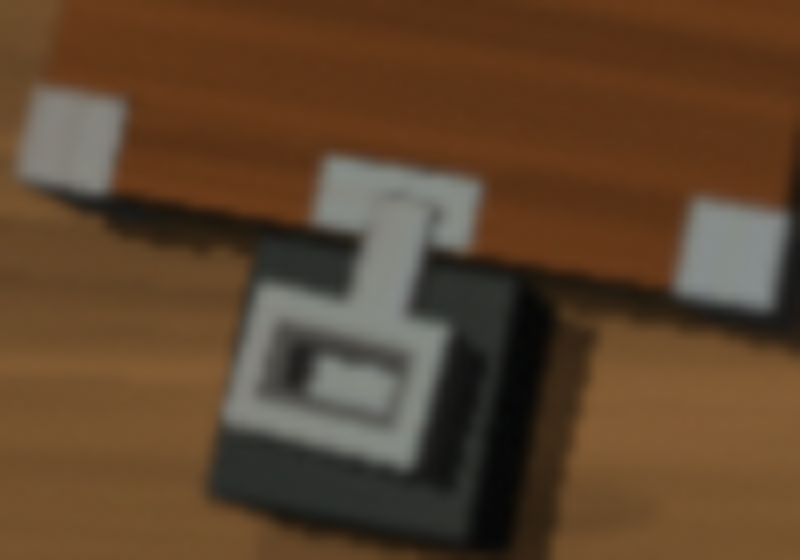

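```bash
python3 - <<'E'
from h import *
from scipy.optimize import least_squares as LS
s=np.load("s.npy",allow_pickle=True).item();t=np.load("t.npy",allow_pickle=True).item()
def o(p,k,x0,y0): return [p[0]/k-.5+x0,p[1]/k-.5+y0]
bs=[o(p,8,360,150) for p in[(250,112),(482,130),(503,265),(270,250)]]
bt=[o(p,8,90,130) for p in[(225,425),(412,470),(450,322),(262,282)]]
# order scene: far-left(-y,-x), (+y,-x),(+y,+x),(-y,+x); 
for a in bs: print("s",atz(s,a,89))
for a in bt: print("t",atz(t,a,89))
def rect(x,y,th,lx,ly,z):
    c,q=np.cos(th),np.sin(th);return np.array([[x+c*a*lx/2-q*b*ly/2,y+q*a*lx/2+c*b*ly/2,z] for a,b in[(-1,-1),(-1,1),(1,1),(1,-1)]])
# top order: (225,425)=(+y,-x)  (412,470)=(-y,-x) (450,322)=(-y,+x) (262,282)=(+y,+x)
P=lambda v:rect(*v,44,60,89)
def f(v):
    R=P(v);return np.r_[(proj(s,R)-bs).ravel(),(proj(t,R[[1,0,3,2]])-bt).ravel()]
r=LS(f,[400,200,0]);print("boss",r.x,r.fun.round(1))
B=r.x
# block top face z=30: scene corners
ks=[o(p,5,80,180) for p in[(93,258),(690,145),(720,287),(105,405)]]
kt=[o(p,7,280,145) for p in[(65,290),(712,242),(695,68),(50,112)]]
# scene far-left = (-x,-y), (-x,+y),(+x,+y),(+x,-y); top (65,290)=(-x,+y),(712,242)=(-x,-y),(+x,-y),(+x,+y)
def g(v):
    R=rect(*v,66,240,30);return np.r_[(proj(s,R)-ks).ravel(),(proj(t,R[[1,0,3,2]])-kt).ravel()]
r=LS(g,[450,-150,0]);print("block",r.x,r.fun.round(1));K=r.x
x,y,th=K
d=[]
H=np.r_[rect(x,y,th,60,14,116),rect(x,y,th,60,14,100),rect(x,y,th,10,28,30),rect(x,y,th,10,28,54)]
crop(s,80,180,240,280,5,"pics/b1.png",proj(s,H));crop(t,280,145,390,195,7,"pics/b2.png",proj(t,H))
# cup rim
for c,n in((s,"scene"),(t,"top")):
    pass
crop(s,260,140,320,200,8,"pics/b3.png");crop(t,200,180,260,235,8,"pics/b4.png")
E
```

```text
s [493.6 212.5  89. ]
s [506.5 272.   89. ]
s [548.2 262.1  89. ]
s [536.4 203.7  89. ]
t [503.6 269.1  89. ]
t [491.9 211.4  89. ]
t [536.9 202.6  89. ]
t [547.3 260.7  89. ]
boss [ 5.20673509e+02  2.36943476e+02 -2.02364045e-01] [-0.3 -0.2 -0.8 -0.4 -0.1  0.  -0.3 -0.  -0.6 -0.6 -0.2 -0.5 -0.2  0.3
 -0.5 -0.4]
block [ 5.62322534e+02 -2.61489611e+02  1.01979853e-01] [ 0.1 -0.4 -0.4 -0.6 -0.1 -0.9 -1.  -0.3 -0.5 -0.7 -0.2 -0.2 -0.4 -0.7
 -0.4 -1. ]
```

View pics/b1.png

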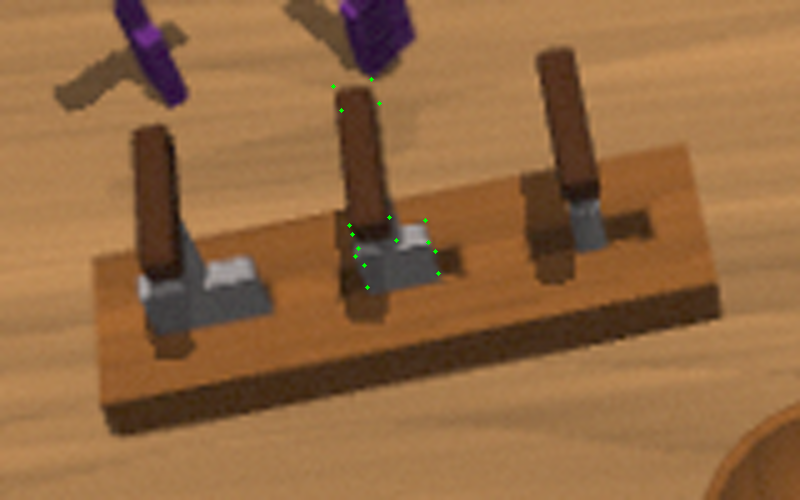

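View pics/b2.png

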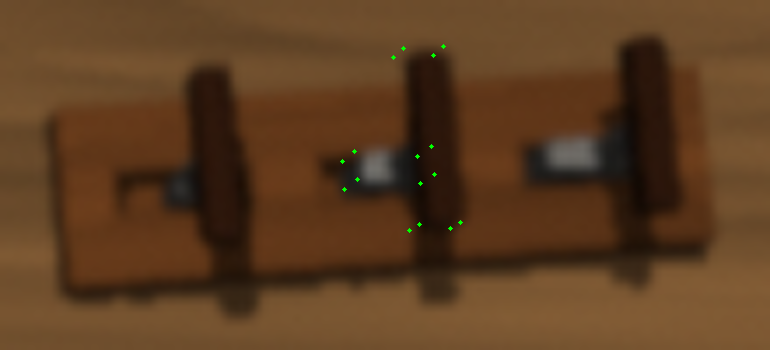

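View pics/b3.png

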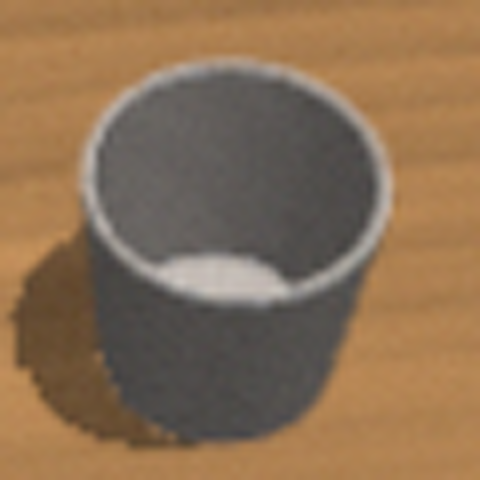

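View pics/b4.png

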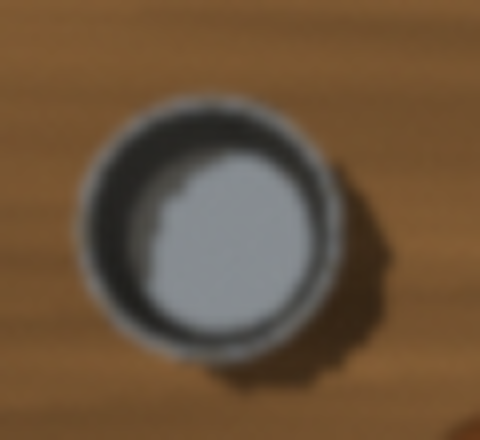

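```bash
python3 - <<'E'
from h import *
from scipy.optimize import least_squares as LS
s=np.load("s.npy",allow_pickle=True).item();t=np.load("t.npy",allow_pickle=True).item()
def o(p,k,x0,y0): return [p[0]/k-.5+x0,p[1]/k-.5+y0]
S=[((-1,-1,116),(337,92)),((-1,1,116),(372,88)),((1,-1,100),(357,239)),((1,1,100),(390,232))]
T=[((1,-1,116),(447,53)),((1,1,116),(409,55)),((-1,-1,100),(462,222)),((-1,1,100),(425,226))]
def W(v,q):
    x,y,th,dz=v;c,n=np.cos(th),np.sin(th);a,b=q[0]*30,q[1]*7
    return [x+c*a-n*b,y+n*a+c*b,q[2]+dz]
def f(v):
    return np.r_[(proj(s,[W(v,q) for q,_ in S])-[o(p,5,80,180) for _,p in S]).ravel(),(proj(t,[W(v,q) for q,_ in T])-[o(p,7,280,145) for _,p in T]).ravel()]
r=LS(f,[562,-261,.1,0]);print(r.x,r.fun.round(1))
v=r.x
H=[W(v,(a,b,z)) for a in(-1,1) for b in(-1,1) for z in(100,116)]
crop(s,80,180,240,280,5,"pics/c1.png",proj(s,H));crop(t,280,145,390,195,7,"pics/c2.png",proj(t,H))
print("cup",atz(s,o((236,182),8,260,140),75),atz(t,o((210,228),8,200,180),75))
st=manip.read_state();print(st["eef_pos"],st["eef_rot"])
E
```

```text
[ 5.61895652e+02 -2.62804865e+02  1.10422420e-01  2.59300200e-02] [-1.6 -1.2 -1.  -1.8 -0.4  1.7  0.8  1.5  0.  -0.8 -0.4 -0.7 -1.   1.
 -1.5  0.9]
cup [454.5   9.5  75. ] [452.3   7.7  75. ]
[176.02656995 521.05367882 213.45608619] [-3.14157274e+00 -2.47311634e-05  2.81578965e+00]
```

View pics/c1.png

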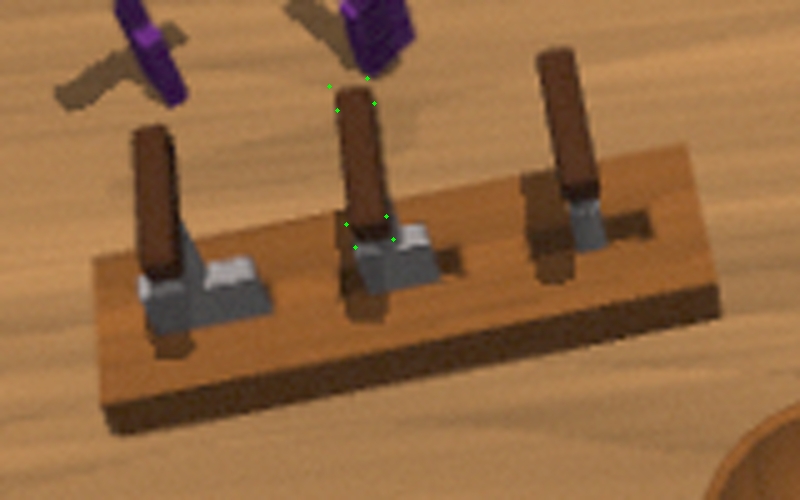

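View pics/c2.png

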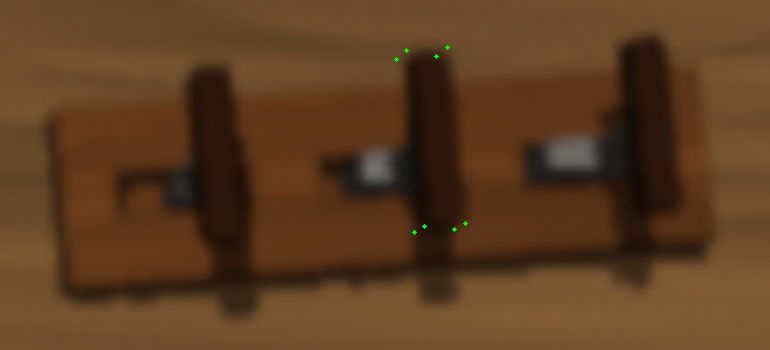

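Candidates in enlarged scene pixels:
- Brown keys: (173,345) has the wide blade, (237,330) the medium blade, and (303,315) the thin rod.
- Purple decoys: (160,265) and (233,255).

I choose the middle one at (237,330). The crop shows its blade is about 0.6 times as wide as the left one, which matches 28/44. It lies at about (562, -262) with yaw 0.10. The overlay agrees to within about 2 mm.

```bash
cat > go.py <<'E'
import sys
from h import *
# usage: go.py x y z yaw
a=list(map(float,sys.argv[1:5]));st=manip.read_state();p=st["eef_pos"];y=st["eef_rot"][2]
d=np.array(a[:3])-p;X=np.array([np.cos(y),np.sin(y)]);Y=np.array([np.sin(y),-np.cos(y)])
roll=-((a[3]-y+np.pi)%(2*np.pi)-np.pi)
print("t%.1f"%st["clock"],"pos",p.round(1),"yaw",round(y,3),"j",st["joints"].round(2),"F",st["wrist_force"].round(1),"gap",round(st["finger_gap"],1))
print("tool cm",(d[:2]@X/10).round(2),(d[:2]@Y/10).round(2),(-d[2]/10).round(2),"roll",round(roll,3))
E
python3 go.py 562 -262 200 3.245
```

```text
t0.6 pos [176.  521.1 213.5] yaw 2.816 j [ 1.18  0.3   1.52  0.    1.32 -0.07] F [0.1 1.  0.3] gap 94.2
tool cm -61.63 -61.83 1.35 roll -0.429
```

```bash
python3 -m pendant '[[[-3.5,-3.5,0,-0.08],[-7,-7,0,-0.16],[-10.5,-10.5,0,-0.24],[-14,-14,0,-0.32],[-17.5,-17.5,0,-0.4]]]' 0 60; python3 go.py 562 -262 200 3.245
```

```text
clock: 1.1
eef_pos: [286.2, 297.5, 213.6]
eef_rot: [3.141, 0.0, -3.064]
wrist_force: [0.8, 0.1, 0.6]
finger_gap: 57.6
t1.1 pos [286.2 297.5 213.6] yaw -3.064 j [ 0.72 -0.01  1.88 -0.    1.28 -0.93] F [0.8 0.1 0.6] gap 57.6
tool cm -23.14 -57.93 1.36 roll -0.025
```

```bash
python3 -m pendant '[[[-1.8,-4.5,0,0],[-3.6,-9,0,0],[-5.4,-13.5,0,0],[-7.2,-18,0,0],[-9,-22.5,0,0]]]'; python3 go.py 562 -262 200 3.245;python3 -m pendant '[[[-1.8,-4.5,0,0],[-3.6,-9,0,0],[-5.4,-13.5,0,0],[-7.2,-18,0,0],[-9,-22.5,0,0]]]'; python3 go.py 562 -262 200 3.245
```

```text
clock: 1.6
eef_pos: [392.7, 79.6, 213.8]
eef_rot: [3.142, 0.001, -3.067]
wrist_force: [0.6, 1.0, -0.7]
finger_gap: 46.8
t1.6 pos [392.7  79.6 213.8] yaw -3.067 j [ 0.11 -0.04  1.91  0.    1.28 -1.54] F [ 0.6  1.  -0.7] gap 46.8
tool cm -14.35 -35.32 1.38 roll -0.029
clock: 2.1
eef_pos: [499.2, -138.3, 213.5]
eef_rot: [-3.142, 0.0, -3.068]
wrist_force: [0.1, 1.4, 0.8]
finger_gap: 46.9
t2.1 pos [ 499.2 -138.3  213.5] yaw -3.068 j [-0.34  0.23  1.61  0.    1.3  -1.99] F [0.1 1.4 0.8] gap 46.9
tool cm -5.35 -12.8 1.35 roll -0.029
```

```bash
python3 -m pendant '[[[0,0,0,0],[0,0,0,0]]]'; python3 go.py 562 -262 180 3.245
```

```text
clock: 2.3
eef_pos: [498.5, -136.7, 213.0]
eef_rot: [3.141, -0.001, -3.069]
wrist_force: [0.1, 0.7, -0.8]
finger_gap: 47.0
t2.3 pos [ 498.5 -136.7  213. ] yaw -3.069 j [-0.34  0.23  1.61  0.    1.3  -1.98] F [ 0.1  0.7 -0.8] gap 47.0
tool cm -5.42 -12.96 3.3 roll -0.031
```

```bash
python3 -m pendant '[[[-1.8,-4.3,1,-0.03],[-3.6,-8.6,2,-0.03],[-5.4,-13,3.3,-0.03],[-5.42,-13,3.3,-0.03],[-5.42,-13,3.3,-0.03]]]'; python3 go.py 562 -262 97 3.245
python3 - <<'E'
from h import *
s=cams.camera("scene");t=cams.camera("top")
crop(s,80,140,240,260,5,"pics/d1.png");crop(t,290,130,400,210,7,"pics/d2.png")
E
```

```text
clock: 2.8
eef_pos: [562.2, -260.9, 179.8]
eef_rot: [3.141, -0.001, -3.037]
wrist_force: [0.2, 0.2, 1.0]
finger_gap: 46.8
t2.8 pos [ 562.2 -260.9  179.8] yaw -3.037 j [-0.49  0.48  1.35  0.    1.31 -2.17] F [0.2 0.2 1. ] gap 46.8
tool cm 0.03 -0.11 8.28 roll 0.001
```

View pics/d1.png

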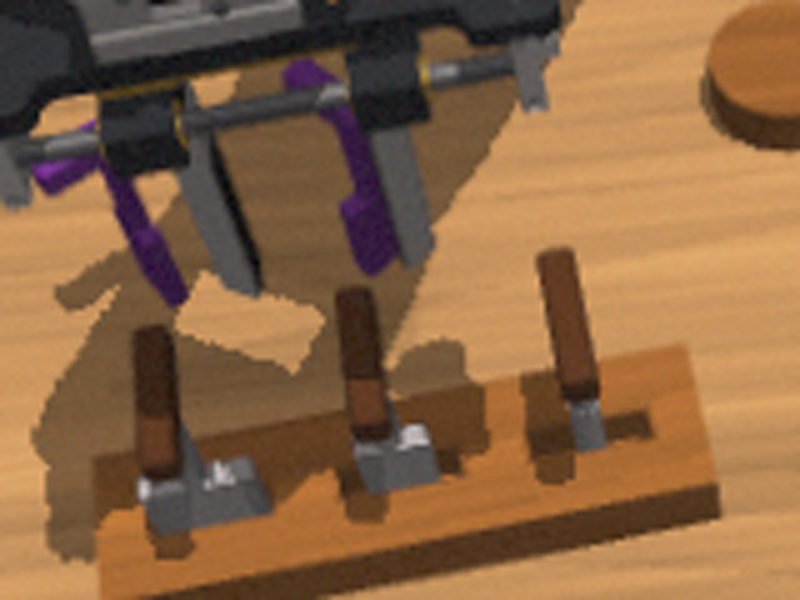

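View pics/d2.png

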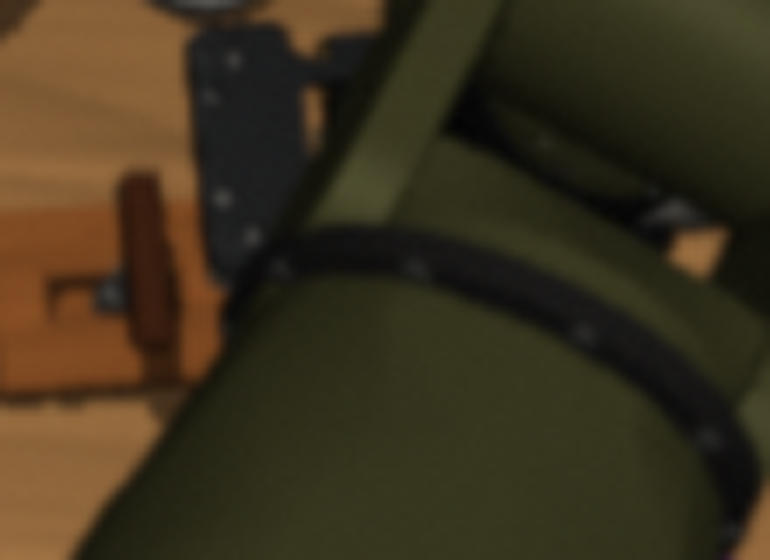

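```bash
python3 -m pendant '[[[0,-0.1,1.5,0],[0,-0.1,3,0],[0,-0.1,4.5,0],[0,-0.1,5.5,0],[0,-0.1,5.5,0]]]'; python3 go.py 562 -262 97 3.245
python3 - <<'E'
from h import *
s=cams.camera("scene")
st=manip.read_state();p=st["eef_pos"];y=st["eef_rot"][2];Y=np.array([np.sin(y),-np.cos(y),0]);X=np.array([np.cos(y),np.sin(y),0])
g=23.4
D=[p+Y*a*g+X*b*8-np.array([0,0,8]) for a in(-1,1) for b in(-1,1)]
crop(s,80,140,240,260,5,"pics/e1.png",proj(s,D))
E
```

```text
clock: 3.4
eef_pos: [561.8, -262.4, 123.4]
eef_rot: [3.14, -0.002, -3.037]
wrist_force: [0.1, -0.7, 0.6]
finger_gap: 46.9
t3.4 pos [ 561.8 -262.4  123.4] yaw -3.037 j [-0.5   0.54  1.4  -0.    1.2  -2.17] F [ 0.1 -0.7  0.6] gap 46.9
tool cm -0.02 0.03 2.64 roll 0.001
```

View pics/e1.png

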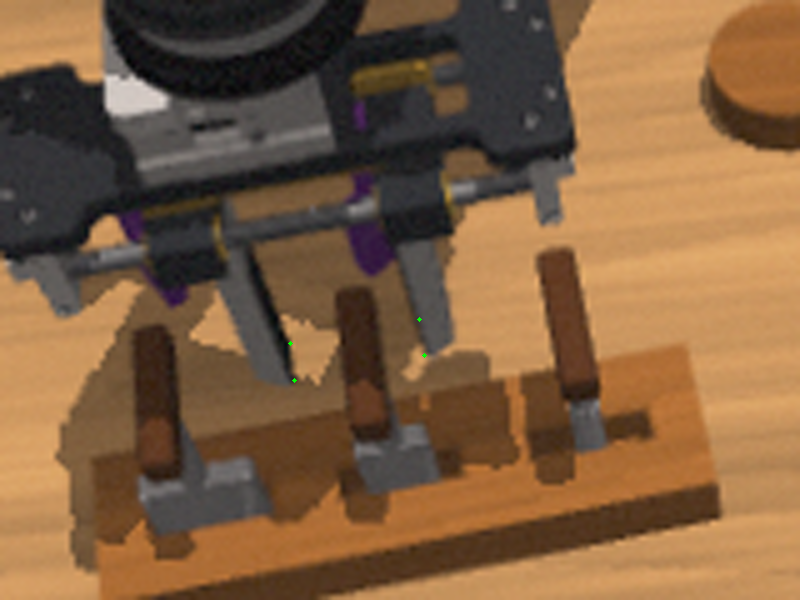

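The predicted fingertip dots sit on the real fingertips, within about 1 px, and the fingers straddle the middle key. Next I descend and close the jaws.

```bash
python3 -m pendant '[[[0,0,1,0],[0,0,2,0],[0,0,2.6,0],[0,0,2.6,0]]]'; python3 -m pendant '[[[0,0,0,0],[0,0,0,0],[0,0,0,0],[0,0,0,0],[0,0,0,0]]]' -1 25; python3 go.py 562 -262 97 3.245
```

```text
clock: 3.85
eef_pos: [562.0, -262.6, 98.2]
eef_rot: [3.141, -0.001, -3.037]
wrist_force: [0.1, 0.9, -0.1]
finger_gap: 47.0
clock: 4.35
eef_pos: [562.5, -262.8, 99.6]
eef_rot: [-3.141, 0.0, -3.037]
wrist_force: [0.2, -0.6, 0.3]
finger_gap: 13.4
t4.3 pos [ 562.5 -262.8   99.6] yaw -3.037 j [-0.5   0.56  1.42 -0.    1.16 -2.17] F [ 0.2 -0.6  0.3] gap 13.4
tool cm 0.04 0.09 0.26 roll 0.001
```

```bash
python3 -m pendant '[[[0,0,0,0],[0,0,0,0],[0,0,0,0]]]' -1 60;python3 go.py 562 -262 213 3.245;  python3 - <<'E'
from h import *
s=cams.camera("scene")
crop(s,80,140,240,260,5,"pics/f1.png")
E
```

```text
clock: 4.65
eef_pos: [562.5, -262.8, 99.6]
eef_rot: [-3.141, 0.0, -3.037]
wrist_force: [-0.5, -0.3, 0.5]
finger_gap: 13.5
t4.7 pos [ 562.5 -262.8   99.6] yaw -3.037 j [-0.5   0.56  1.42 -0.    1.16 -2.17] F [-0.5 -0.3  0.5] gap 13.5
tool cm 0.04 0.09 -11.34 roll 0.001
```

View pics/f1.png

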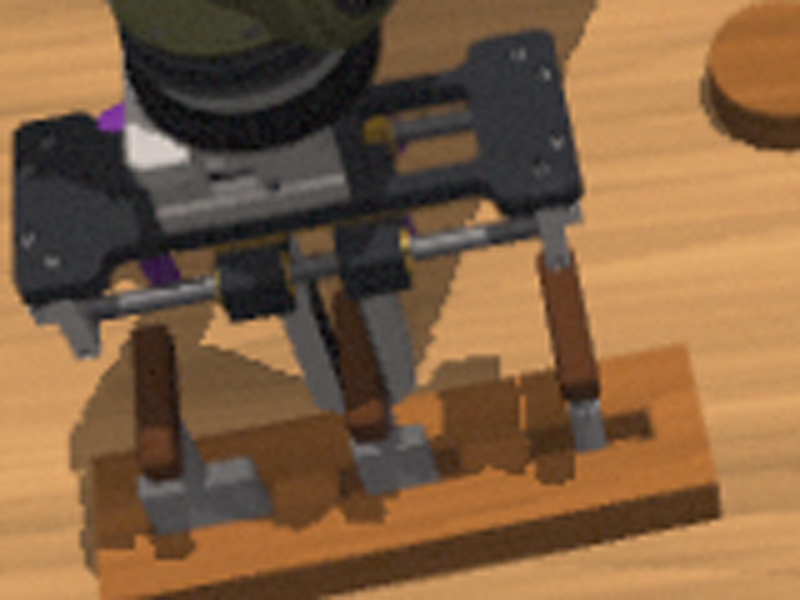

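```bash
python3 -m pendant '[[[0,0,-1.2,0],[0,0,-2.4,0],[0,0,-3.6,0],[0,0,-4.8,0],[0,0,-6,0]]]';python3 -m pendant '[[[0,0,-3,0],[0,0,-6,0],[0,0,-6,0],[0,0,-6,0]]]';python3 go.py 562 -262 213 3.245;  python3 - <<'E'
from h import *
s=cams.camera("scene")
crop(s,80,80,240,200,5,"pics/g1.png")
t=cams.camera("top")
crop(t,280,120,400,210,6,"pics/g2.png")
E
```

```text
clock: 5.2
eef_pos: [562.5, -262.8, 160.8]
eef_rot: [-3.141, 0.0, -3.037]
wrist_force: [0.1, -0.5, -2.2]
finger_gap: 13.3
clock: 5.6
eef_pos: [562.5, -262.8, 219.9]
eef_rot: [-3.141, 0.001, -3.037]
wrist_force: [-0.4, 0.1, -1.7]
finger_gap: 13.4
t5.6 pos [ 562.5 -262.8  219.9] yaw -3.037 j [-0.5   0.46  1.29 -0.    1.39 -2.17] F [-0.4  0.1 -1.7] gap 13.4
tool cm 0.04 0.09 0.69 roll 0.001
```

View pics/g1.png

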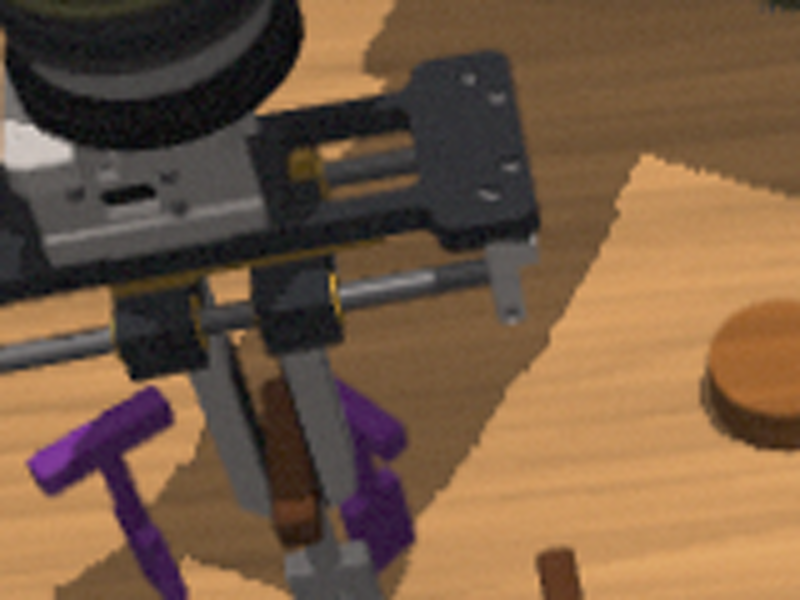

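```bash
python3 go.py 520.7 237 220 2.94; python3 -m pendant '[[[0,4.5,0,0.06],[0,9,0,0.12],[0,13.5,0,0.18],[0,18,0,0.24],[0,22.5,0,0.3]]]';python3 go.py 520.7 237 220 2.94
```

```text
t5.7 pos [ 562.1 -262.6  218.3] yaw -3.037 j [-0.5   0.46  1.3  -0.    1.39 -2.17] F [ 1.2 -0.3 -1.8] gap 13.1
tool cm -1.08 50.12 -0.17 roll 0.306
clock: 6.2
eef_pos: [538.1, -37.3, 218.4]
eef_rot: [-3.141, -0.002, 2.943]
wrist_force: [-0.0, 1.0, -0.8]
finger_gap: 13.8
t6.2 pos [538.1 -37.3 218.4] yaw 2.943 j [-0.14  0.27  1.54  0.    1.33 -1.51] F [-0.   1.  -0.8] gap 13.8
tool cm 7.12 26.55 -0.16 roll 0.003
```

```bash
python3 -m pendant '[[[1.2,4.5,0,0],[2.4,9,0,0],[3.6,13.5,0,0],[4.8,18,0,0],[6,22.4,0,0]]]';python3 -m pendant '[[[1,3.5,0,0],[1,4,0,0],[1,4,0,0],[1,4,0,0]]]';python3 go.py 520.7 237 220 2.94
python3 - <<'E'
from h import *
s=cams.camera("scene");t=cams.camera("top")
np.save("s2.npy",s,allow_pickle=True);np.save("t2.npy",t,allow_pickle=True)
st=manip.read_state();p=st["eef_pos"];y=st["eef_rot"][2]+np.pi;X=np.array([np.cos(y),np.sin(y),0]);Y=np.array([-np.sin(y),np.cos(y),0]);Z=np.array([0,0,1])
O=p-Z*91.6
D=[O+X*a*5+Y*b*14+Z*z for a in(-1,1) for b in(-1,1) for z in(0,46)]+[O+X*a*30+Y*b*7+Z*z for a in(-1,1) for b in(-1,1) for z in(92,108)]
crop(s,340,60,460,210,4,"pics/h1.png",proj(s,D));crop(s,340,60,460,210,4,"pics/h1b.png");crop(t,80,120,200,210,6,"pics/h2.png",proj(t,D))
E
```

```text
clock: 6.7
eef_pos: [522.9, 194.2, 218.4]
eef_rot: [-3.141, -0.002, 2.946]
wrist_force: [-0.5, -0.6, -2.0]
finger_gap: 13.7
clock: 7.1
eef_pos: [521.7, 232.7, 218.8]
eef_rot: [-3.141, -0.001, 2.945]
wrist_force: [-0.3, -0.7, -0.2]
finger_gap: 13.5
t7.1 pos [521.7 232.7 218.8] yaw 2.945 j [ 0.36  0.34  1.45 -0.    1.35 -1.02] F [-0.3 -0.7 -0.2] gap 13.5
tool cm 0.19 0.41 -0.12 roll 0.005
```

View pics/h1.png

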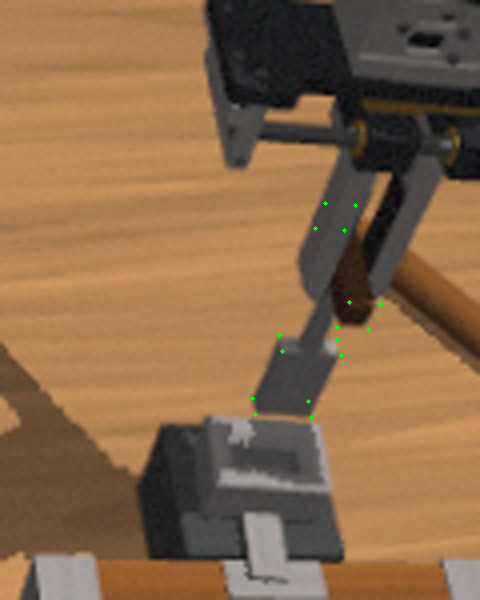

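View pics/h1b.png

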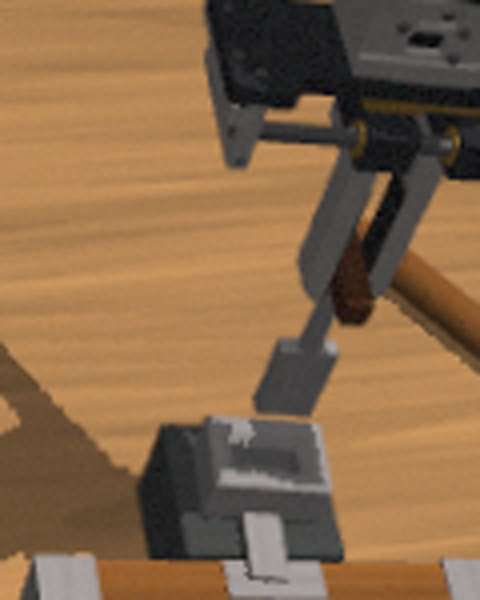

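View pics/h2.png

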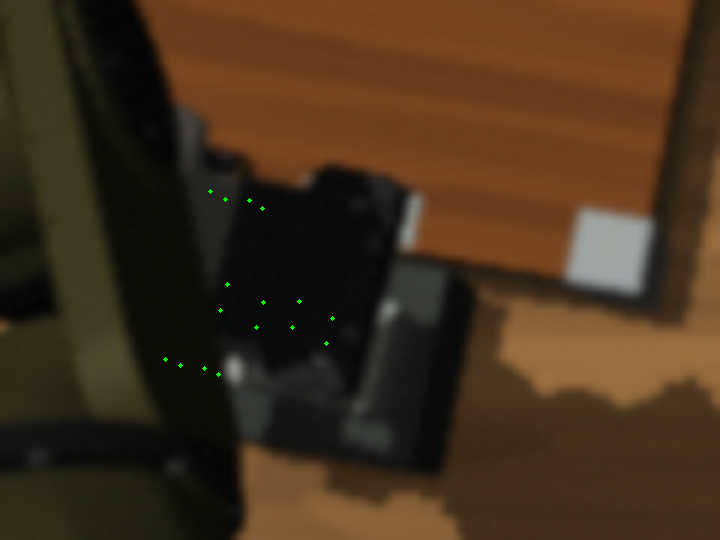

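```bash
python3 go.py 521.3 237.2 189 2.94;python3 -m pendant '[[[0.13,0.4,0.8,0],[0.13,0.43,1.6,0],[0.13,0.43,2.4,0],[0.13,0.43,3,0],[0.13,0.43,3,0]]]';python3 go.py 521.3 237.2 189 2.94
python3 - <<'E'
from h import *
s=cams.camera("scene")
st=manip.read_state();p=st["eef_pos"];y=st["eef_rot"][2]+np.pi;X=np.array([np.cos(y),np.sin(y),0]);Y=np.array([-np.sin(y),np.cos(y),0]);Z=np.array([0,0,1])
O=p-Z*91.6
D=[O+X*a*5+Y*b*14+Z*z for a in(-1,1) for b in(-1,1) for z in(0,46)]
crop(s,370,120,440,200,8,"pics/i1.png",proj(s,D))
crop(s,370,120,440,200,8,"pics/i2.png")
E
```

```text
t7.2 pos [521.9 232.4 219.2] yaw 2.944 j [ 0.35  0.34  1.45 -0.    1.35 -1.02] F [ 0.2  0.3 -1.7] gap 13.4
tool cm 0.16 0.46 3.02 roll 0.004
clock: 7.7
eef_pos: [521.0, 237.8, 188.3]
eef_rot: [-3.141, -0.002, 2.946]
wrist_force: [-0.1, -0.3, -1.5]
finger_gap: 13.3
t7.7 pos [521.  237.8 188.3] yaw 2.946 j [ 0.36  0.37  1.48  0.    1.29 -1.01] F [-0.1 -0.3 -1.5] gap 13.3
tool cm -0.04 -0.05 -0.07 roll 0.006
```

View pics/i1.png

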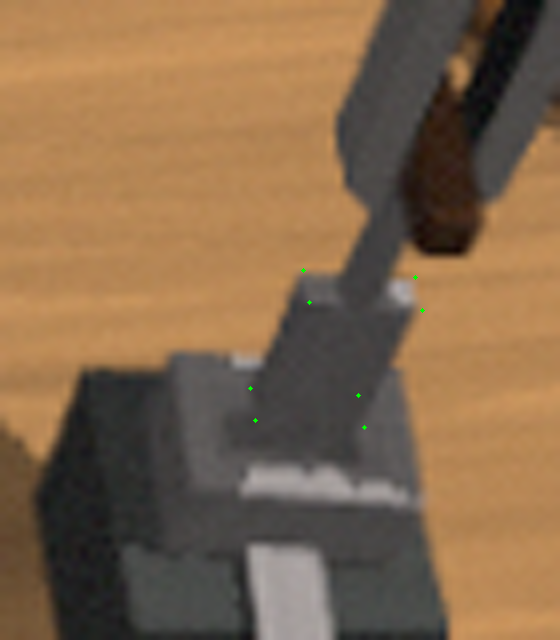

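View pics/i2.png

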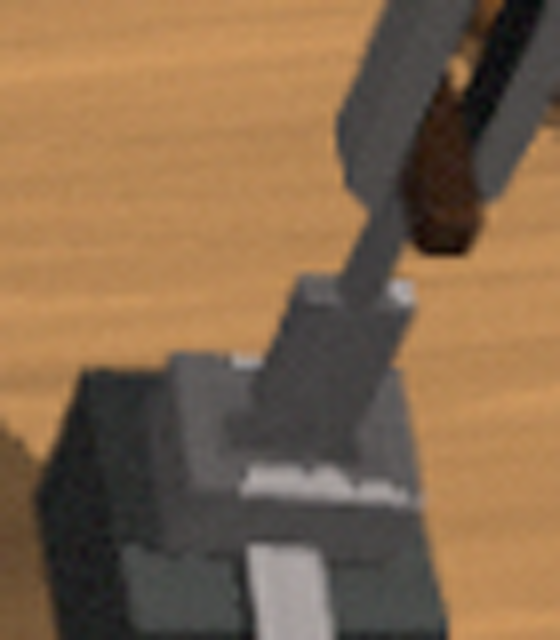

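The blade sits centred over the slot: its predicted centre at z = 89 is (298,428) and the slot centre is (296,430) in the crop. Now I lower it gently.

```bash
python3 -m pendant '[[[0,-0.05,0.3,0],[0,-0.05,0.6,0],[0,-0.05,0.9,0],[0,-0.05,1.2,0],[0,-0.05,1.2,0]]]';python3 go.py 521.3 237.2 158.6 2.94
```

```text
clock: 8.25
eef_pos: [521.1, 237.5, 176.9]
eef_rot: [-3.141, -0.001, 2.946]
wrist_force: [-0.3, 0.3, -1.2]
finger_gap: 13.7
t8.2 pos [521.1 237.5 176.9] yaw 2.946 j [ 0.36  0.38  1.5  -0.    1.26 -1.01] F [-0.3  0.3 -1.2] gap 13.7
tool cm -0.03 -0.03 1.83 roll 0.006
```

```bash
python3 -m pendant '[[[0,0,0.3,0],[0,0,0.6,0],[0,0,0.8,0],[0,0,0.8,0]]]';python3 -m pendant '[[[0,0,0.2,0],[0,0,0.4,0],[0,0,0.6,0],[0,0,0.8,0],[0,0,0.8,0]]]';python3 go.py 521.3 237.2 158.6 2.94
```

```text
clock: 8.65
eef_pos: [521.1, 237.5, 169.1]
eef_rot: [-3.141, -0.0, 2.946]
wrist_force: [0.3, -0.1, -1.3]
finger_gap: 13.2
clock: 9.15
eef_pos: [521.1, 237.5, 161.1]
eef_rot: [-3.141, -0.0, 2.946]
wrist_force: [-0.1, -0.3, -2.2]
finger_gap: 13.4
t9.2 pos [521.1 237.5 161.1] yaw 2.946 j [ 0.36  0.4   1.52  0.    1.23 -1.01] F [-0.1 -0.3 -2.2] gap 13.4
tool cm -0.02 -0.03 0.25 roll 0.006
```

```bash
python3 -m pendant '[[[0,0,0.1,0.07],[0,0,0.1,0.15],[0,0,0.1,0.22],[0,0,0.1,0.3]]]';python3 -m pendant '[[[0,0,0,0.08],[0,0,0,0.16],[0,0,0,0.24],[0,0,0,0.32],[0,0,0,0.4]]]';python3 - <<'E'
from h import *
st=manip.read_state();print(st["eef_pos"],st["eef_rot"],st["wrist_force"].round(1),st["moment"].round(2),st["joints"].round(2))
s=cams.camera("scene")
crop(s,370,120,450,200,7,"pics/j1.png")
E
```

```text
clock: 9.55
eef_pos: [521.1, 237.7, 160.4]
eef_rot: [-3.142, -0.001, 2.643]
wrist_force: [-0.7, 1.9, -1.0]
finger_gap: 13.3
clock: 10.05
eef_pos: [520.9, 237.7, 160.4]
eef_rot: [-3.141, -0.001, 2.243]
wrist_force: [-2.3, 0.9, -0.0]
finger_gap: 13.3
[520.89271329 237.74701547 160.41404304] [-3.14103846e+00 -7.03342458e-04  2.24275106e+00] [-2.3  0.9 -0. ] [0.3  0.61 0.11] [ 0.36  0.4   1.52  0.    1.23 -0.31]
```

View pics/j1.png

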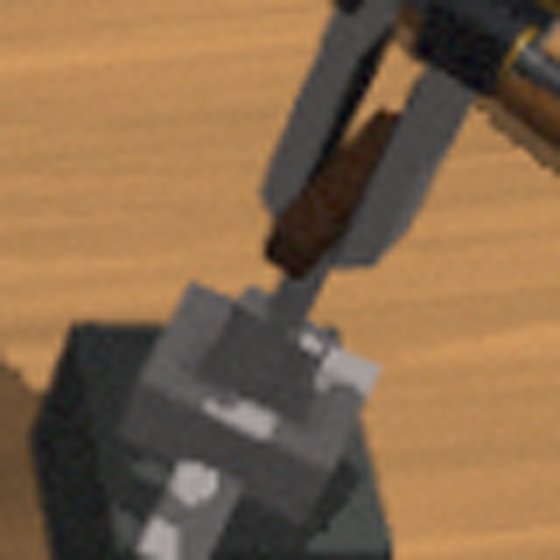

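The latch is turning with the key; the tongue has swung to the left. I'll keep going.

```bash
python3 -m pendant '[[[0,0,0,0.08],[0,0,0,0.16],[0,0,0,0.24],[0,0,0,0.32],[0,0,0,0.4]]]';python3 -c "
from h import *
st=manip.read_state();print(st['moment'].round(2),st['eef_rot'])";python3 -m pendant '[[[0,0,0,0.05],[0,0,0,0.1],[0,0,0,0.1]]]';python3 - <<'E'
from h import *
st=manip.read_state();print(st["eef_pos"],st["eef_rot"],st["wrist_force"].round(1),st["moment"].round(2),st["joints"].round(2))
E
```

```text
clock: 10.6
eef_pos: [520.8, 237.9, 160.4]
eef_rot: [-3.141, -0.001, 1.845]
wrist_force: [-2.9, 2.6, -0.4]
finger_gap: 13.5
[0.48 0.87 0.11] [-3.14076839e+00 -6.61937707e-04  1.84452884e+00]
clock: 10.9
eef_pos: [520.8, 237.9, 160.5]
eef_rot: [-3.141, -0.001, 1.747]
wrist_force: [-3.6, 2.1, -0.2]
finger_gap: 13.3
[520.84729542 237.87677428 160.45363501] [-3.14080199e+00 -5.77564071e-04  1.74665082e+00] [-3.6  2.1 -0.2] [0.6  0.98 0.11] [0.36 0.4  1.52 0.   1.23 0.19]
```

```bash
M='from cell import manip;s=manip.read_state();print("M",s["moment"].round(2),s["eef_rot"].round(3))'
python3 -m pendant '[[[0,0,0,0.05],[0,0,0,0.07],[0,0,0,0.07]]]';python3 -c "$M"
python3 -m pendant '[[[0,0,0,0.05],[0,0,0,0.07],[0,0,0,0.07]]]';python3 -c "$M"
```

```text
clock: 11.2
eef_pos: [520.9, 237.8, 160.4]
eef_rot: [-3.141, -0.0, 1.677]
wrist_force: [-3.7, 4.2, 0.3]
finger_gap: 13.5
M [0.67 1.13 0.16] [-3.141 -0.     1.677]
clock: 11.5
eef_pos: [520.9, 237.8, 160.4]
eef_rot: [-3.141, -0.0, 1.607]
wrist_force: [-4.1, 3.7, -0.2]
finger_gap: 13.6
M [0.78 1.2  0.1 ] [-3.141 -0.     1.607]
```

```bash
M='from cell import manip;s=manip.read_state();print("M",s["moment"].round(2),s["eef_rot"].round(3))'
python3 -m pendant '[[[0,0,0,0.04],[0,0,0,0.05],[0,0,0,0.05]]]';python3 -c "$M"
python3 -m pendant '[[[0,0,0,0.04],[0,0,0,0.05],[0,0,0,0.05]]]';python3 -c "$M"
python3 - <<'E'
from h import *
s=cams.camera("scene")
crop(s,370,120,450,200,7,"pics/k1.png")
E
```

```text
clock: 11.8
eef_pos: [520.9, 237.9, 160.5]
eef_rot: [-3.141, -0.0, 1.558]
wrist_force: [-4.6, 3.9, 0.5]
finger_gap: 13.0
M [0.81 1.2  0.42] [-3.141 -0.     1.558]
clock: 12.1
eef_pos: [521.0, 237.9, 160.5]
eef_rot: [-3.141, -0.0, 1.509]
wrist_force: [-3.5, 2.6, 0.8]
finger_gap: 13.6
M [0.8  1.09 0.89] [-3.141 -0.     1.509]
```

View pics/k1.png

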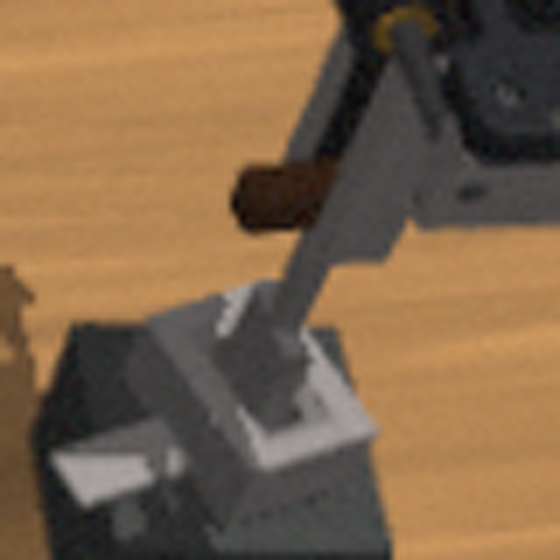

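The yaw moment jumped from 0.11 to 0.89 N m, so the latch is at its stop, and the tongue is clear of the lid. I'll back off into the play and pull the key out.

```bash
M='from cell import manip;s=manip.read_state();print("M",s["moment"].round(2),s["eef_rot"].round(3),s["wrist_force"].round(1))'
python3 -m pendant '[[[0,0,0,-0.07],[0,0,0,-0.14],[0,0,0,-0.2],[0,0,0,-0.2]]]';python3 -c "$M"
python3 -m pendant '[[[0,0,-0.4,0],[0,0,-0.8,0],[0,0,-1.3,0],[0,0,-1.8,0],[0,0,-2.3,0]]]';python3 -c "$M"
python3 -m pendant '[[[0,0,-1,0],[0,0,-2,0],[0,0,-3,0],[0,0,-4,0],[0,0,-4,0]]]';python3 -c "$M"
python3 - <<'E'
from h import *
s=cams.camera("scene")
crop(s,340,60,460,210,4,"pics/l1.png")
st=manip.read_state();p=st["eef_pos"];print(p)
E
python3 go.py 453.3 8.6 200 1.7
```

```text
clock: 12.55
eef_pos: [521.5, 237.4, 160.5]
eef_rot: [3.141, 0.0, 1.708]
wrist_force: [-0.4, 1.9, -1.9]
finger_gap: 13.6
M [ 0.14  0.27 -0.03] [3.141 0.    1.708] [-0.4  1.9 -1.9]
clock: 13.05
eef_pos: [521.4, 237.5, 184.1]
eef_rot: [3.141, 0.0, 1.706]
wrist_force: [0.4, -0.1, -1.0]
finger_gap: 13.4
M [-0.08  0.07  0.05] [3.141 0.    1.706] [ 0.4 -0.1 -1. ]
clock: 13.55
eef_pos: [521.7, 237.7, 225.3]
eef_rot: [3.139, -0.001, 1.706]
wrist_force: [0.1, -0.1, -1.2]
finger_gap: 13.5
M [-0.09  0.02 -0.05] [ 3.139e+00 -1.000e-03  1.706e+00] [ 0.1 -0.1 -1.2]
[521.43272795 237.6248829  224.16868371]
t13.6 pos [521.4 237.6 224.2] yaw 1.706 j [ 0.36  0.34  1.44 -0.    1.36  0.23] F [ 0.9  0.3 -1.5] gap 13.1
tool cm -21.78 -9.83 2.42 roll 0.006
```

View pics/l1.png

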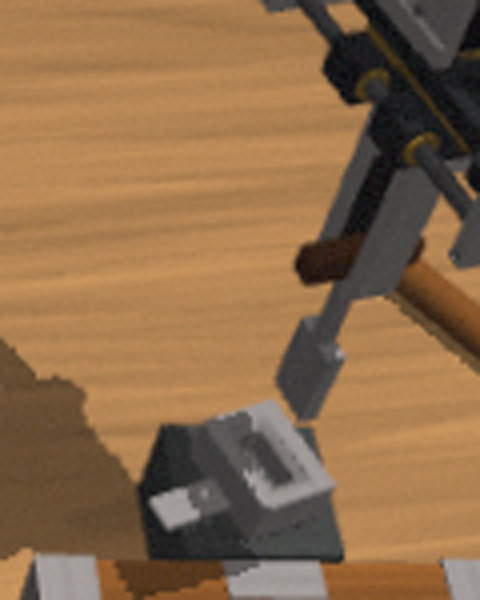

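```bash
python3 -m pendant '[[[-4.4,-2,0,0],[-8.8,-4,0,0],[-13.2,-6,0,0],[-17.6,-8,0,0],[-21.8,-9.8,0.5,0]]]';python3 -m pendant '[[[0,0,1,0],[0,0,2,0],[0,0,2,0],[0,0,2,0]]]';python3 go.py 453.3 8.6 150 1.7
python3 - <<'E'
from h import *
s=cams.camera("scene");t=cams.camera("top")
st=manip.read_state();p=st["eef_pos"];y=st["eef_rot"][2]+np.pi;X=np.array([np.cos(y),np.sin(y),0]);Y=np.array([-np.sin(y),np.cos(y),0]);Z=np.array([0,0,1])
O=p-Z*91.6
D=[O+X*a*5+Y*b*14+Z*z for a in(-1,1) for b in(-1,1) for z in(0,46)]+[[453.3+40*np.cos(a),8.6+40*np.sin(a),75] for a in np.arange(0,6.28,.3)]
crop(s,240,90,340,200,5,"pics/m1.png",proj(s,D));crop(t,90,120,260,240,4,"pics/m2.png",proj(t,D))
E
```

```text
clock: 14.1
eef_pos: [452.5, 6.7, 218.5]
eef_rot: [3.141, 0.0, 1.706]
wrist_force: [1.6, -0.7, -1.1]
finger_gap: 13.8
clock: 14.5
eef_pos: [453.6, 9.3, 198.2]
eef_rot: [-3.141, -0.0, 1.707]
wrist_force: [1.1, 0.3, -2.4]
finger_gap: 13.5
t14.5 pos [453.6   9.3 198.2] yaw 1.707 j [-0.06  0.1   1.8   0.    1.24 -0.2 ] F [ 1.1  0.3 -2.4] gap 13.5
tool cm -0.07 -0.04 4.82 roll 0.007
```

View pics/m1.png

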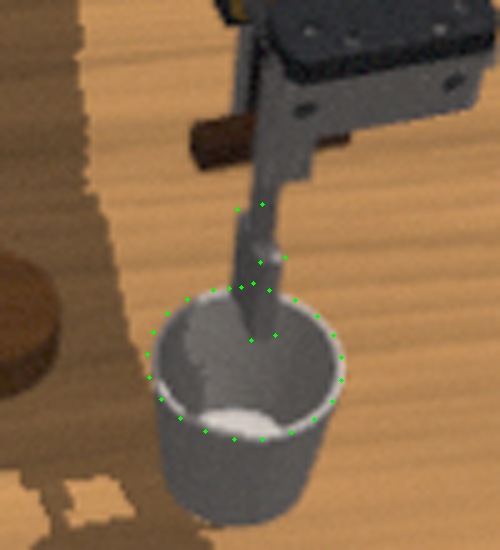

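View pics/m2.png

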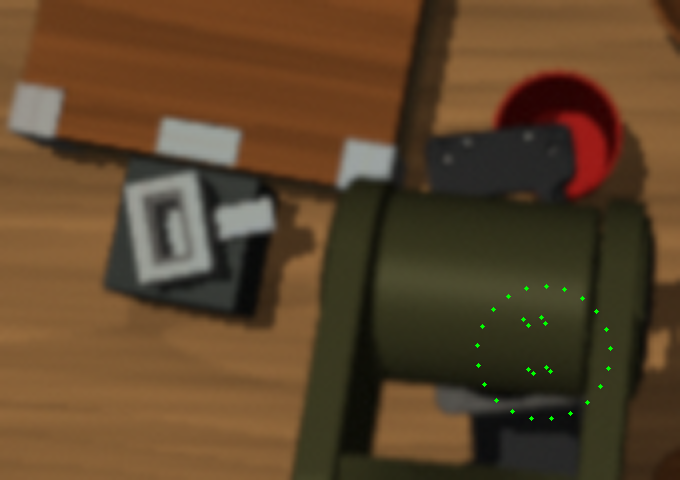

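The latch shows open in both views, with the tongue off the lid. The cup ring is aligned and the key is centred over it, so I lower it in.

```bash
python3 -m pendant '[[[0,0,2,0],[0,0,4,0],[0,0,6,0],[0,0,8,0],[0,0,8.5,0]]]';python3 -m pendant '[[[0,0,0.4,0],[0,0,0.8,0],[0,0,0.9,0],[0,0,0.9,0]]]';python3 go.py 453.3 8.6 96 1.7
```

```text
clock: 15.1
eef_pos: [452.8, 8.9, 112.0]
eef_rot: [-3.139, -0.001, 1.707]
wrist_force: [0.1, 0.5, -1.0]
finger_gap: 13.3
clock: 15.5
eef_pos: [453.7, 8.4, 104.9]
eef_rot: [3.141, 0.0, 1.706]
wrist_force: [0.3, -0.5, -0.8]
finger_gap: 13.8
t15.5 pos [453.7   8.4 104.9] yaw 1.706 j [-0.06  0.22  1.9   0.    1.02 -0.2 ] F [ 0.3 -0.5 -0.8] gap 13.8
tool cm 0.03 -0.04 0.89 roll 0.006
```

```bash
python3 -m pendant '[[[0,0,0.2,0],[0,0,0.4,0],[0,0,0.6,0],[0,0,0.6,0]]]'; python3 -m pendant '[[[0,0,0.1,0],[0,0,0.2,0],[0,0,0.3,0],[0,0,0.3,0]]]'
```

```text
clock: 15.9
eef_pos: [453.3, 8.3, 98.2]
eef_rot: [-3.141, -0.0, 1.706]
wrist_force: [0.3, -0.4, -2.1]
finger_gap: 13.6
clock: 16.3
eef_pos: [453.5, 8.3, 95.5]
eef_rot: [3.141, 0.0, 1.706]
wrist_force: [0.9, 0.5, 0.8]
finger_gap: 13.6
```

```bash
python3 -m pendant '[[[0,0,0,0],[0,0,0,0],[0,0,0,0],[0,0,0,0],[0,0,0,0]]]' -0.1 10; python3 - <<'E'
from h import *
s=cams.camera("scene")
crop(s,240,90,340,200,5,"pics/n1.png")
E
```

```text
clock: 16.8
eef_pos: [453.5, 8.3, 95.5]
eef_rot: [-3.142, 0.0, 1.706]
wrist_force: [0.9, 0.1, -0.4]
finger_gap: 42.4
```

View pics/n1.png

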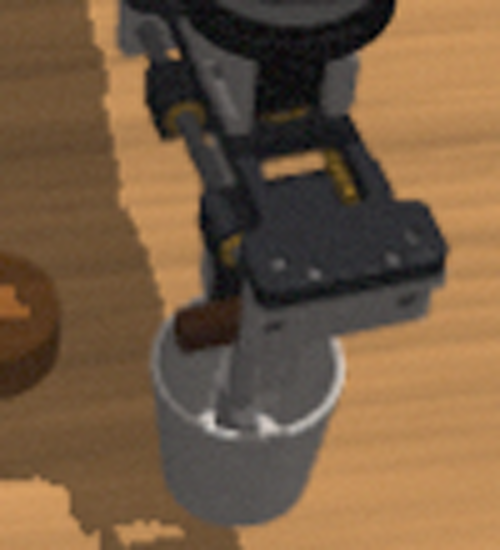

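```bash
python3 -m pendant '[[[0,0,0,0],[0,0,0,0],[0,0,0,0],[0,0,0,0]]]' 0.7; python3 -m pendant '[[[0,0,-1,0],[0,0,-2,0],[0,0,-3.5,0],[0,0,-5,0],[0,0,-7,0]]]'; python3 -m pendant '[[[0,0,-2.5,0],[0,0,-5,0],[0,0,-5,0],[0,0,-5,0]]]';python3 - <<'E'
from h import *
s=cams.camera("scene")
crop(s,240,60,440,210,4,"pics/o1.png")
E
```

```text
clock: 17.25
eef_pos: [453.5, 8.3, 95.5]
eef_rot: [3.142, 0.0, 1.706]
wrist_force: [0.6, -0.5, -0.6]
finger_gap: 70.8
clock: 17.75
eef_pos: [453.3, 8.3, 166.7]
eef_rot: [3.142, 0.0, 1.706]
wrist_force: [-0.9, 0.8, 0.9]
finger_gap: 79.8
clock: 18.15
eef_pos: [453.5, 8.3, 216.0]
eef_rot: [3.14, 0.0, 1.706]
wrist_force: [0.1, -0.3, 0.9]
finger_gap: 79.8
```

View pics/o1.png

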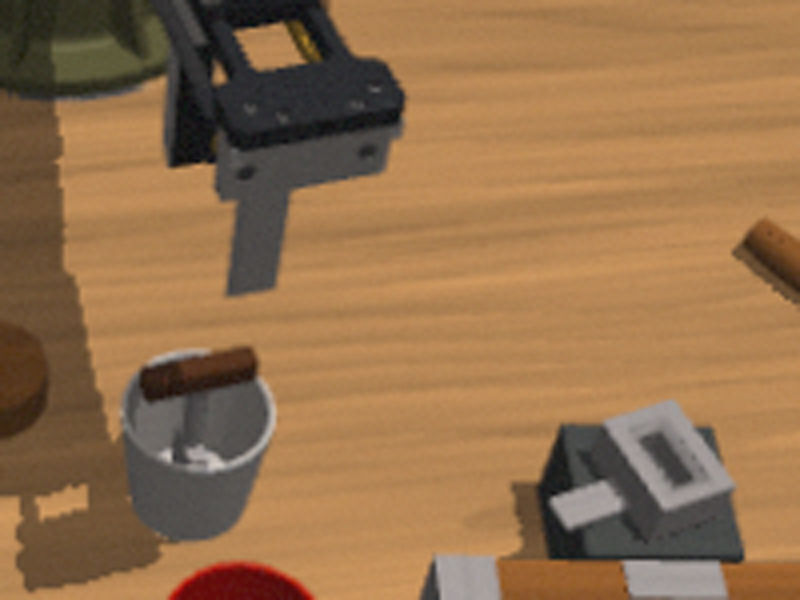

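The key stands in the metal cup with its handle above the rim. I'll do a last numeric check of the latch turn against the chest's own orientation.

```bash
python3 - <<'E'
from h import *
s=np.load("s.npy",allow_pickle=True).item();t=np.load("t.npy",allow_pickle=True).item()
q=[atz(s,[a/4-.5+240,b/4-.5+60],89) for a,b in[(605,420),(672,402),(732,485),(665,508)]]
for a in q: print(a)
e=(q[2]-q[1]+q[3]-q[0]);f=(q[1]-q[0]+q[2]-q[3])
print("edge lengths",np.linalg.norm(e)/2,np.linalg.norm(f)/2,"yaws",np.arctan2(e[1],e[0]),np.arctan2(f[1],f[0]))
# chest front edge, lid corner caps in first top picture (crop a4)
c=[atz(t,[a/8-.5+90,b/8-.5+130],60) for a,b in[(18,180),(775,312)]];d=c[0]-c[1];print("chest front dir yaw-pi/2",np.arctan2(d[1],d[0])-np.pi/2)
st=manip.read_state();print(st["clock"],st["wrist_force"].round(1),st["qd"].round(3))
E
```

```text
[496.1 211.7  89. ]
[488.9 251.1  89. ]
[543.8 264.   89. ]
[553.1 224.5  89. ]
edge lengths 57.40666337630153 40.30341176625125 yaws 0.2257543256501004 1.7769507867360979
chest front dir yaw-pi/2 -0.14207168642030576
18.2 [-0.5 -0.5  0.2] [-0.001  0.014  0.008  0.002 -0.001  0.   ]
```

```bash
python3 -m pendant '[[[0,0,0,0],[0,0,0,0],[0,0,0,0]]]'; python3 -c "
from cell import manip
print(manip.sign_off())"
```

```text
clock: 18.5
eef_pos: [453.3, 8.4, 215.0]
eef_rot: [-3.141, -0.0, 1.706]
wrist_force: [0.3, 0.2, 0.2]
finger_gap: 79.9
the job is handed in; nothing more can be done
None
```

The job is done and handed in at 18.5 s. The latch is fully open and the key stands blade down in the metal cup.

- **Key:** I took the middle brown key, the one with the 28 mm blade. It went about 20 mm down into the 22 mm slot without forcing.
- **Latch:** I turned it clockwise until the turning moment rose from 0.11 to about 0.9 N m, which marks the stop. I then backed the key off within its play and drew it straight out.
- **Last checks:** The final picture shows the key's handle above the cup rim and the tongue clear of the lid. The boss measures about 1.21 rad from the chest's axis, which agrees with the 1.2 rad stop. The gripper was open above the cup, touching nothing.
- **Disagreements:** The two cameras' estimates for the latch and the cup differed by 1–2 mm. The key's handle measured a little shorter in the pictures than the stated 60 mm. Neither affected the result.

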